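Show the foot of the tall sample tube to the inspection camera

TASK

One of the capped tubes in the white rack is clearly taller than the others: draw it up out of the rack and show its round foot to the inspection camera, so that it can be checked for cracks. Hold it in the air with the foot about 60 mm straight in front of the middle of the lens and the tube lying along the camera's line of sight, foot towards the lens and cap away from it; finish while still holding it there, steady. Do not touch the camera, and leave the rack, the short tubes and the other things on the bench where they are.

Things in the scene. Friction and masses are not known exactly. Their poses are not given: they have to be found in the camera images.
- tall_tube_centre (a point): the centre (half-way up) of the tall tube, the one to show: clear glass, paper label, yellow cap, 130 mm long in all, 16 mm across, round foot; the cap is its top 22 mm and 18 mm across, fixed to the glass; 20 to 45 g. It stands loosely in one of the rack's slots (may lean 2 degrees), foot 4 mm above the bench. z runs along the tube from foot to cap.
- tall_tube_foot (a point): the lowest point of the tall tube's round foot, 65 mm below its centre along its axis; same axes
- tall_tube: the tall tube itself; origin at the lowest point of its foot, z from foot to cap
- rack: loose white plastic rack, 47 x 112 mm, 56 mm high, 0.8 kg, with 2 rows of 5 square slots (17.6 mm wide, pitch 21.6 mm); origin at the centre of its underside, y along its length, z up. It holds the tall tube and five short ones in any of the slots, caps all alike.
- tube1: a short tube in the rack, 80 mm long in all, otherwise like the tall one (cap 18 mm across, top 84 mm above the bench); to be left in the rack; origin at its foot
- tube2: a short tube in the rack, 80 mm long in all, otherwise like the tall one (cap 18 mm across, top 84 mm above the bench); to be left in the rack; origin at its foot
- tube3: a short tube in the rack, 80 mm long in all, otherwise like the tall one (cap 18 mm across, top 84 mm above the bench); to be left in the rack; origin at its foot
- tube4: a short tube in the rack, 80 mm long in all, otherwise like the tall one (cap 18 mm across, top 84 mm above the bench); to be left in the rack; origin at its foot
- tube5: a short tube in the rack, 80 mm long in all, otherwise like the tall one (cap 18 mm across, top 84 mm above the bench); to be left in the rack; origin at its foot
- camera: the inspection camera's fixed stand: aluminium base plate 150 x 120 mm, 12 mm thick, with two cheeks 102 mm high that carry the head; origin on the bench vertically below the centre of the lens, the plate reaching from 25 mm before it to 125 mm behind it (x points backwards, away from where the camera looks; the camera looks roughly towards the robot)
- camera_head: the camera head, fixed in its stand: grey 60 mm cube-like housing, black lens barrel, white light ring 66 mm across just behind the lens front. Origin at the centre of the lens's front, 125 mm above the bench; z points out of the lens along the line of sight, which rises towards the robot's side of the bench, leaning 35 degrees from the vertical.
- beaker: open glass beaker, 64 mm across, 75 mm high, on the bench; origin at its underside; leave it alone
- bottle: amber bottle, 56 mm across, 120 mm high; origin at its underside; leave it alone
- jar: white jar, 60 mm across, 70 mm high; origin at its underside; leave it alone
- tip_box: grey box, 120 x 80 x 50 mm; origin at its underside; leave it alone
- marker: black and white marker lying on the bench, 12 mm thick, 120 mm long; leave it alone
Not all that is in view belongs to the job. Leave any blue look-alike of the tall_tube alone.

How it is judged:
By the outcome, as a careful person would: the job done as asked, in the order asked, and still so for the second after the job is handed in, while the arm keeps its last pose, push and grip.
It also fails if it takes over 35 s, if anything falls off the work surface, if the arm or the gripper's body presses on something with over 40 N, if the wrist force passes 120 N, or if a joint passes its speed limit or range.

ROBOT

A 6-joint arm with a two-finger parallel gripper is mounted at the origin on the work surface. World frame = base frame: x ahead of the robot, y to its left, z up, the work surface at z = 0. Lengths are in mm, angles in rad, forces in N, time in s.
With the tool pointing down it reaches from about 275 to 1000 mm from the base axis. Payload 8.4 kg.
Tool frame: the origin (TCP) lies between the finger pads; the fingertips stand r.finger_overhang ahead of it and the grasp point (between the pads) is the TCP (r.finger_overhang is the distance from the TCP to the fingertips, in mm); z points along the fingers, y is the line along which they close (so a half turn about z gives the same grasp; the last joint's range is limited). The gripper opens to 85 mm and grips with 20 to 120 N. Pads are 22 mm wide; open, the fingers measure 114 mm over their backs; the gripper's body (76 mm by 85 mm) begins 54 mm behind the grasp point. The pads swing forward as they close: fully open they stand 13 mm farther back than shut.
Start: joints at [1.178, 0.353, 1.633, -0, 1.155, -0.002], TCP at [238.079, 577.881, 250.281] pointing down, gripper open.
Joint ranges: [-2.63, 2.63], [-0.92, 2.1], [0.06, 2.66], [-1.3, 4.44], [0, 2.69], [-3.02, 3.02]. Speed limits (rad/s): [2.22, 2.22, 2.79, 3.14, 3.14, 3.14].

INTERFACE

Orientations are given as [roll, pitch, yaw] about the fixed x, y, z axes, in that order (R = Rz(yaw) Ry(pitch) Rx(roll)).
In Python, from rig import r, cams, sign_off gives the robot as it stands.
- The arm moves only by the shell command python3 -m crank 'ROWS' [FORCE]. ROWS is JSON, a list of rows, each a list of 7 numbers: the shift along the tool's x, y, z in m, then the turn, a rotation vector about the tool's x, y, z in rad, then the closure, from 0 (fully open) to 1 (shut). In form: [[dx, dy, dz, ax, ay, az, gripper], ...]. A call has 1 to 5 rows; each row is the pose to reach, as a shift and turn from the pose commanded when the call began, along the tool's axes at that moment; what a row does not reach only later rows make up. A row lasts 1/10 s, in which the tool goes at most 50 mm and 8.59 degrees, less where a joint would pass 70% of its speed; a pose out of reach is approached as far as the arm can. A call with a gripper value outside its range is refused whole. The fingers move at their own pace and stop on an object; FORCE is the grip in N (left out, the last holds). Time passes only in rows, so rows that repeat a pose let the fingers close. It gives the time, the measured TCP pose, the force, the opening and the grip force at its end, in the units of the state.
- r.sense(): the state, without advancing time (a new reading comes with each control period).
- cams.grab_frame(name): name is "scene" or "side" or "wrist"; returns a dict with "image" (384x512x3 uint8, red, green, blue), "fx", "fy", "cx", "cy" (pixels), "position" and "orientation" of the camera in the world. Camera axes: x right, y down, z forward; pixel columns grow to the right and rows downward; lengths in mm; the calibration is good to about 2 mm. A picture is of the moment at which its call begins. There is no depth.
- sign_off(): hands the job in; it is judged then, once.
The state is a dict: "clock": time; "qpos": joint angles; "qvel": joint speeds; "joint_efforts": joint torques, N m; "eef_pos": TCP position; "tcp_rot": TCP orientation; "contact_force": force on the tool from outside, world axes, zero at the start; "wrist_torque": the same for the moment, N m; "opening": opening from 0.0 (shut) to 1.0 (fully open); "grasp_force": force on a finger pad.
Only numpy, scipy, OpenCV 4.12 (cv2) and the standard library are available. Lean on these libraries where they do the work, as an engineer would, in place of code of your own. Each camera call takes 0.05 s, during which the arm holds its last target. There are 200 camera calls.

## Working session

There is one attempt and no reset: what is moved stays moved. The work goes in short steps, Python scripts to look and compute and a shell command to move; the robot and the scene stay as the last step left them, time stands still between calls to the robot, and variables do not carry over. Pictures are saved under pics/ and viewed, at most 10 in all, crops included, and the job is handed in when it is done.

```bash
ls; mkdir -p pics
python3 - <<'E'
from rig import r,cams
import cv2,numpy as np
s=r.sense();print(s, r.finger_overhang)
ims=[]
for n in("scene","side"):
    f=cams.grab_frame(n);print(n,{k:v for k,v in f.items() if k!="image"})
    cv2.imwrite(f"pics/{n}0.png",cv2.resize(f["image"][:,:,::-1],(768,576)))
E
```

```text
pics
{'clock': 0.0, 'qpos': array([ 1.17758415e+00,  3.53624292e-01,  1.63415450e+00,  1.58771085e-05,
        1.15513942e+00, -2.35963628e-03]), 'qvel': array([ 1.77821929e-03,  6.89133786e-04, -1.10214231e-03, -5.65222833e-05,
        3.09957315e-04,  1.19653771e-03]), 'joint_efforts': array([-3.48588183e-03, -6.05245399e+01, -3.42058825e+01, -4.24194559e-04,
        9.73952789e-03,  2.44919545e-05]), 'eef_pos': array([237.91390706, 577.46955921, 249.56782562]), 'tcp_rot': array([-3.14026714e+00, -1.76444606e-05,  2.75073368e+00]), 'contact_force': array([ 0.19254666,  0.49977143, -0.1183083 ]), 'wrist_torque': array([-0.02177112,  0.00619132,  0.04673084]), 'grasp_force': 0.0, 'opening': 1.0007472382369842} 19.0
scene {'fx': 406.93426747976264, 'fy': 406.93426747976264, 'cx': 250.73501731793482, 'cy': 190.1306244887405, 'position': array([854.27912918, 405.80296724, 909.22972225]), 'orientation': array([-2.58167249, -0.010879  ,  2.61362203])}
side {'fx': 365.3158471171362, 'fy': 365.3158471171362, 'cx': 253.0148464978151, 'cy': 192.3208802193924, 'position': array([417.62711356, 583.71621781, 514.86130601]), 'orientation': array([-2.13811137,  0.01984543, -2.86880977])}
```

View pics/scene0.png

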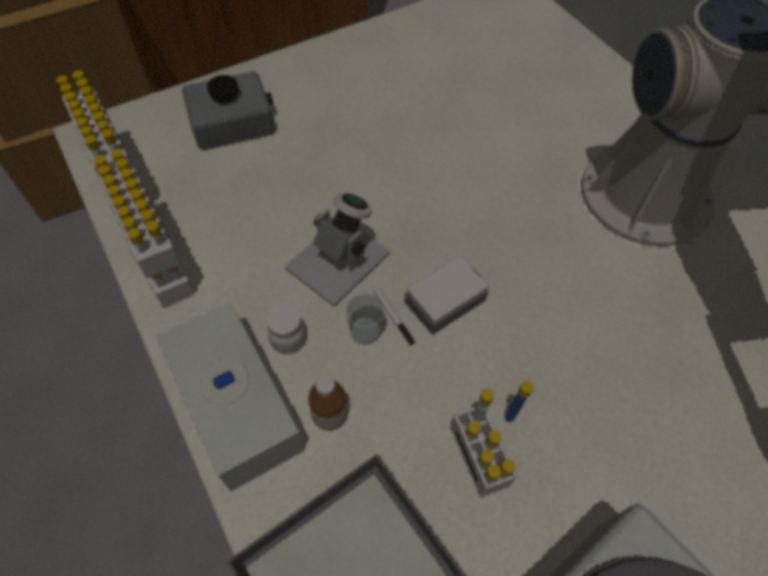

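View pics/side0.png

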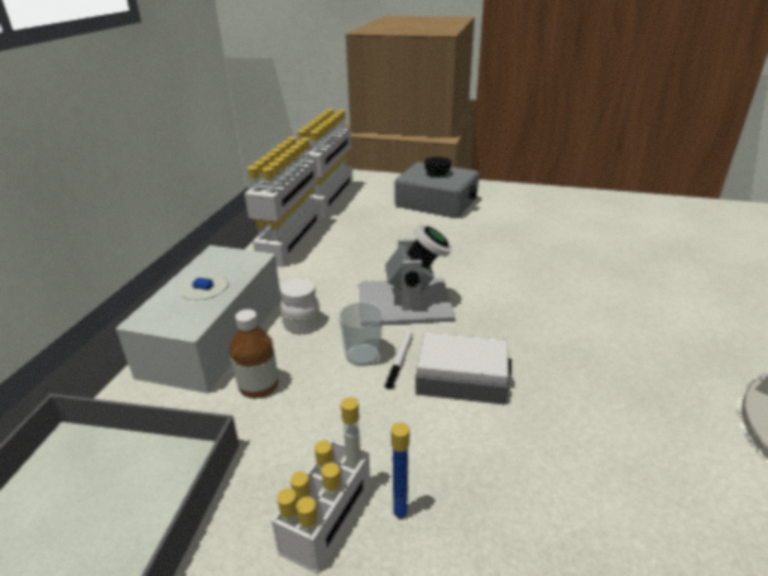

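The scene view (768×576) shows the tall tube's cap at (486,397), at the far end of the rack, and the blue look-alike's cap at (526,387). The camera lens is at (352,205). In the side view the tall cap is at (350,411), the blue one at (400,437) and the lens at (436,236).

```bash
cat > h.py <<'E'
from rig import r,cams
import cv2,numpy as np
from scipy.spatial.transform import Rotation as R
rot=lambda e:R.from_euler('xyz',e).as_matrix()
def ray(f,u,v):
    d=rot(f["orientation"])@np.array([(u-f["cx"])/f["fx"],(v-f["cy"])/f["fy"],1]);return f["position"],d/np.linalg.norm(d)
def onz(f,u,v,z):
    p,d=ray(f,u,v);return p+d*(z-p[2])/d[2]
def tri(rays):
    A=0;b=0
    for p,d in rays:
        M=np.eye(3)-np.outer(d,d);A=A+M;b=b+M@p
    x=np.linalg.solve(A,b);return x,[round(float(np.linalg.norm((np.eye(3)-np.outer(d,d))@(x-p))),1) for p,d in rays]
def proj(f,x):
    c=rot(f["orientation"]).T@(np.array(x)-f["position"]);return np.array([f["fx"]*c[0]/c[2]+f["cx"],f["fy"]*c[1]/c[2]+f["cy"]])
def blobs(m,amin=8):
    n,l,s,c=cv2.connectedComponentsWithStats(m.astype(np.uint8));return [(c[i].round(1),s[i]) for i in range(1,n) if s[i][4]>=amin]
def yellow(im):
    h=cv2.cvtColor(im,cv2.COLOR_RGB2HSV);return cv2.inRange(h,(18,140,90),(32,255,255))>0
def green(im):
    h=cv2.cvtColor(im,cv2.COLOR_RGB2HSV);return cv2.inRange(h,(45,50,20),(90,255,255))>0
E
python3 - <<'E'
from h import *
np.set_printoptions(precision=1,suppress=True)
F={n:cams.grab_frame(n) for n in("scene","side")}
for n,f in F.items():
    print(n,'Y',[(c,s[4]) for c,s in blobs(yellow(f["image"])) if c[1]>240])
    print('G',[(c,s) for c,s in blobs(green(f["image"]),4)])
f=F["scene"]
for c,s in blobs(yellow(f["image"])):
    if c[1]>240: print(c,onz(f,*c,75),onz(f,*c,123))
f=F["side"]
for c,s in blobs(yellow(f["image"])):
    if c[1]>240: print(c,onz(f,*c,75),onz(f,*c,123))
# white ring
for n,(a,b,w) in {"scene":(234,136,30),"side":(290,158,30)}.items():
    im=F[n]["image"][b-w:b+w,a-w:a+w];cv2.imwrite(f"pics/{n}_c.png",cv2.resize(im[:,:,::-1],(400,400),interpolation=cv2.INTER_NEAREST))
a=[cv2.imread(f"pics/{n}_c.png") for n in("scene","side")];cv2.imwrite("pics/head.png",np.hstack(a))
E
```

```text
scene Y [(array([350.8, 257.9]), np.int32(44)), (array([324.6, 263.1]), np.int32(45)), (array([315.6, 284.3]), np.int32(51)), (array([329.2, 290.6]), np.int32(49)), (array([324.3, 303.6]), np.int32(50)), (array([338.5, 310.3]), np.int32(52)), (array([329.1, 313.6]), np.int32(61))]
G [(array([236.3, 133.2]), array([231, 130,  12,   7,  51], dtype=int32))]
side Y [(array([232.9, 273.3]), np.int32(135)), (array([266.4, 290.8]), np.int32(157)), (array([218.1, 310. ]), np.int32(291)), (array([198.5, 333.3]), np.int32(524))]
G [(array([290.5, 156.6]), array([285, 152,  12,  10,  58], dtype=int32))]
[350.8 257.9] [480.8 219.9  75. ] [502.3 230.6 123. ]
[324.6 263.1] [537.9 201.   75. ] [556.1 212.7 123. ]
[315.6 284.3] [582.4 230.2  75. ] [598.1 240.3 123. ]
[329.2 290.6] [565.5 255.8  75. ] [582.1 264.4 123. ]
[324.3 303.6] [590.5 273.   75. ] [605.7 280.6 123. ]
[338.5 310.3] [573.4 298.8  75. ] [589.6 304.9 123. ]
[329.1 313.6] [594.1 294.6  75. ] [609. 301. 123.]
[232.9 273.3] [577.  170.8  75. ] [559.6 215.9 123. ]
[266.4 290.8] [513.9 193.8  75. ] [503.4 236.3 123. ]
[218.1 310. ] [574.6 248.3  75. ] [557.5 284.9 123. ]
[198.5 333.3] [587.2 293.3  75. ] [568.7 325.  123. ]
```

View pics/head.png

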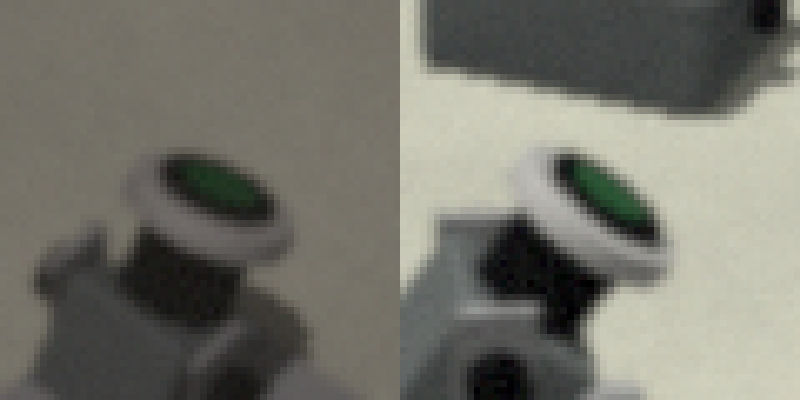

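The crop shows the green lens disc inside a dark rim and a white ring in both views, facing up and towards the robot. Next I work out the lens position and base yaw, the tube axis and the rack direction.

Run:
```python
from h import *
np.set_printoptions(precision=1,suppress=True)
F={n:cams.grab_frame(n) for n in("scene","side")}
S,D=F["scene"],F["side"]
print('lens',tri([ray(S,236.3,133.2),ray(D,290.5,156.6)]),onz(S,236.3,133.2,125),onz(D,290.5,156.6,125))
print('tall',tri([ray(S,324.6,263.1),ray(D,232.9,273.3)]))
print('blue',tri([ray(S,350.8,257.9),ray(D,266.4,290.8)]))
C=[onz(S,u/1.5,v/1.5,12) for u,v in((287,267),(336,302),(389,256))]
print('plate',C,[np.linalg.norm(C[i+1]-C[i]) for i in(0,1)],[np.degrees(np.arctan2(*(C[i+1]-C[i])[1::-1])) for i in (0,1)])
C=[onz(D,u/1.5,v/1.5,12) for u,v in((362,322),(454,319),(442,281),(360,283))]
print('plateD',C,[np.linalg.norm(C[i+1]-C[i]) for i in(0,1,2)],[np.degrees(np.arctan2(*(C[i+1]-C[i])[1::-1])) for i in (0,1,2)])
# ring & plate mask contours
for n,f,box in(("scene",S,(180,110,270,205)),("side",D,(235,145,310,220))):
    h=cv2.cvtColor(f["image"],cv2.COLOR_RGB2HSV);a,b,c,d=box
    print(n,f["image"][b+25, a:c:6].tolist()[:3])
    cv2.imwrite(f"pics/{n}_p.png",cv2.resize(f["image"][b:d,a:c,::-1],None,fx=6,fy=6,interpolation=cv2.INTER_CUBIC)[:450,:540])
a=[cv2.copyMakeBorder(i,0,600-i.shape[0],0,0,cv2.BORDER_CONSTANT)for i in [cv2.resize(cv2.imread(f"pics/{n}_p.png"),None,fx=.78,fy=.78) for n in("scene","side")]]
cv2.imwrite("pics/plate.png",np.hstack(a)[:600,:800])
```

```text
lens (array([ 546.6, -177. ,  124.2]), [0.9, 0.9]) [ 546.1 -177.1  125. ] [ 546.7 -174.   125. ]
tall (array([558.2, 214.6, 124.1]), [2.1, 2.1])
blue (array([502.8, 231.6, 120.1]), [2.2, 2.2])
plate [array([ 679.8, -186.2,   12. ]), array([638.8, -80. ,  12. ]), array([ 511.4, -116.9,   12. ])] [np.float64(113.82250358062169), np.float64(132.6109606803029)] [np.float64(111.10241492255274), np.float64(-163.83013584733456)]
plateD [array([640.2, -73.5,  12. ]), array([ 502.8, -116.1,   12. ]), array([ 540.9, -223.1,   12. ]), array([ 677.6, -182.7,   12. ])] [np.float64(143.87080991056067), np.float64(113.51173924894155), np.float64(142.54923010825428)] [np.float64(-162.7627590405258), np.float64(-70.39710081515159), np.float64(16.446494236070773)]
scene [[117, 115, 104], [118, 114, 104], [119, 115, 105]]
side [[199, 200, 181], [198, 198, 182], [201, 200, 182]]
```

```bash
python3 -m crank '[[-0.05,-0.0245,0,0,0,0,0.3],[-0.09,-0.044,0,0,0,0,0.3],[-0.13,-0.0637,0,0,0,0,0.3],[-0.17,-0.0833,0,0,0,0,0.3],[-0.21,-0.103,0,0,0,0,0.3]]'
python3 -m crank '[[-0.045,-0.022,0,0,0,0,0.3],[-0.09,-0.044,0,0,0,0,0.3],[-0.135,-0.066,0,0,0,0,0.3],[-0.18,-0.088,0,0,0,0,0.3],[-0.2,-0.1,0,0,0,0,0.3]]'
python3 -m crank '[[0,0,0,0,0,0,0.3],[0,0,0,0,0,0,0.3]]'
python3 - <<'E'
from h import *
np.set_printoptions(precision=2,suppress=True)
s=r.sense();print(s["eef_pos"],s["tcp_rot"],s["qpos"],s["clock"],s["opening"])
f=cams.grab_frame("wrist");print({k:v for k,v in f.items() if k!="image"})
cv2.imwrite("pics/w1.png",f["image"][:,:,::-1])
print([(c,b) for c,b in blobs(yellow(f["image"]))])
print(proj(f,[558.2,214.6,124]),proj(f,[502.8,231.6,120]))
E
```

```text
clock: 0.8
eef_pos: [394.0, 401.2, 250.4]
tcp_rot: [3.141, 0.0, 2.751]
contact_force: [0.3, 0.3, -0.3]
opening: 0.7
grasp_force: 0.0
clock: 1.3
eef_pos: [542.2, 231.0, 250.4]
tcp_rot: [-3.142, 0.001, 2.749]
contact_force: [1.0, 0.7, -0.6]
opening: 0.697
grasp_force: 0.0
clock: 1.5
eef_pos: [539.8, 233.8, 250.1]
tcp_rot: [3.142, -0.001, 2.749]
contact_force: [-0.3, -0.2, -0.2]
opening: 0.696
grasp_force: 0.0
[539.77 233.76 250.12] [ 3.14 -0.    2.75] [ 0.41  0.3   1.71  0.    1.13 -0.77] 1.5 0.695872885190928
{'fx': 279.01316350547614, 'fy': 279.01316350547614, 'cx': 253.84932544400516, 'cy': 194.3005987257932, 'position': array([466.02, 263.26, 374.64]), 'orientation': array([ 2.83, -0.  ,  1.18])}
[(array([239. , 154.2]), array([230, 150,  18,  10, 122], dtype=int32)), (array([323.6, 187.7]), array([316, 180,  16,  16, 198], dtype=int32)), (array([284.8, 195.5]), array([277, 188,  17,  16, 198], dtype=int32)), (array([326.2, 205.6]), array([319, 199,  15,  14, 173], dtype=int32)), (array([307.2, 209.3]), array([300, 203,  15,  14, 172], dtype=int32)), (array([269.2, 216.4]), array([262, 210,  15,  14, 171], dtype=int32)), (array([244.8, 220.5]), array([236, 213,  18,  17, 241], dtype=int32))]
[243.68 217.15] [237.25 157.31]
```

View pics/w1.png

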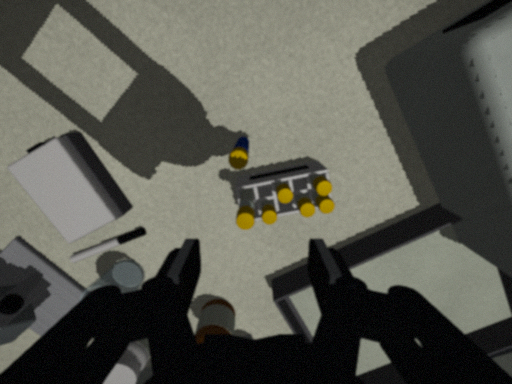

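The wrist view shows the tall cap at (245,220), nearest the centreline. The blue tube is at (239,154) and the short caps run to the right.

Run:
```python
from h import *
np.set_printoptions(precision=1,suppress=True)
f=cams.grab_frame("wrist");s=r.sense()
B=[c for c,_ in blobs(yellow(f["image"]))]
t=min(B,key=lambda c:abs(c-[244.8,220.5]).sum())
for z in(124,128,132): print('tall',onz(f,*t,z))
p=onz(f,*t,129)
print('blue',onz(f,*B[0],122))
for c in B[1:]: 
    q=onz(f,*c,80); print(c,q,np.linalg.norm(q[:2]-p[:2]))
S=cams.grab_frame("scene");D=cams.grab_frame("side")
print('3-view',tri([ray(f,*t),ray(S,324.6,263.1),ray(D,232.9,273.3)]))
M=rot(s["tcp_rot"]);print('tool shift',M.T@(p-s["eef_pos"]))
```

```text
tall [561.9 214.3 124. ]
tall [560.4 215.1 128. ]
tall [558.8 215.9 132. ]
blue [500.2 234.7 122. ]
[323.1 188.6] [576.  300.9  80. ] 87.16351417139958
[284.4 196.1] [568.  258.5  80. ] 43.91938980986173
[325.9 206.4] [597.2 297.4  80. ] 90.13567612359667
[306.4 210. ] [592.9 275.7  80. ] 68.80205012014903
[268.5 217.2] [584.8 232.9  80. ] 30.435346716317476
[244.4 221.1] [578.8 205.6  80. ] 21.17160027468695
3-view (array([559.2, 215.1, 125.8]), [1.9, 2.4, 2.5])
tool shift [-26.7 -10.1 121.2]
```

```bash
python3 -m crank '[[-0.026,-0.0095,0.01,0,0,0,0.35],[-0.026,-0.0095,0.05,0,0,0,0.35],[-0.026,-0.0095,0.09,0,0,0,0.35],[-0.026,-0.0095,0.115,0,0,0,0.35],[-0.026,-0.0095,0.13,0,0,0,0.35]]'
python3 -m crank '[[0,0,0,0,0,0,0.35],[0,0,0,0,0,0,0.35]]'
python3 - <<'E'
from h import *
np.set_printoptions(precision=2,suppress=True)
s=r.sense();print(s["eef_pos"])
f=cams.grab_frame("wrist")
cv2.imwrite("pics/w2.png",f["image"][:,:,::-1]);print([(c,b) for c,b in blobs(yellow(f["image"]))], proj(f,s["eef_pos"]))
E
```

```text
clock: 2.2
eef_pos: [558.7, 215.8, 118.1]
tcp_rot: [-3.14, -0.002, 2.752]
contact_force: [-0.5, 0.2, 0.2]
opening: 0.645
grasp_force: 0.0
clock: 2.4
eef_pos: [560.7, 216.0, 121.2]
tcp_rot: [3.141, 0.001, 2.751]
contact_force: [0.1, -0.4, -0.1]
opening: 0.649
grasp_force: 0.0
[560.68 216.01 121.19]
[(array([245. , 151.7]), array([224, 135,  37,  40, 913], dtype=int32)), (array([390.5, 206.9]), array([377, 194,  28,  27, 577], dtype=int32)), (array([326.4, 219.7]), array([318, 207,  18,  26, 325], dtype=int32)), (array([392.4, 237.5]), array([379, 226,  28,  24, 506], dtype=int32)), (array([358.6, 243.5]), array([345, 232,  27,  24, 499], dtype=int32)), (array([292.2, 255.6]), array([280, 245,  25,  22, 448], dtype=int32))] [255.48 267.62]
```

View pics/w2.png

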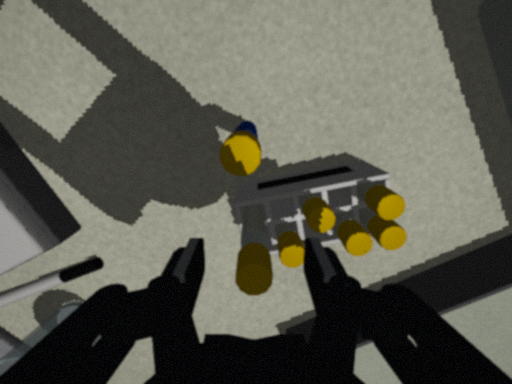

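The tall cap is at (254,268), right between the fingers and on the projected TCP. Now closing and drawing it up.

```bash
python3 -m crank '[[0,0,0,0,0,0,0.9],[0,0,0,0,0,0,0.9],[0,0,0,0,0,0,0.9],[0,0,0,0,0,0,0.9],[0,0,0,0,0,0,0.9]]' 40
python3 -m crank '[[0,0,0,0,0,0,0.9],[0,0,0,0,0,0,0.9],[0,0,0,0,0,0,0.9]]'
```

```text
clock: 2.95
eef_pos: [561.0, 215.5, 121.3]
tcp_rot: [3.14, 0.001, 2.751]
contact_force: [-0.3, 0.3, 6.1]
opening: 0.199
grasp_force: 39.1
clock: 3.25
eef_pos: [561.0, 215.5, 121.3]
tcp_rot: [3.14, 0.001, 2.751]
contact_force: [0.4, -0.2, 7.8]
opening: 0.199
grasp_force: 39.1
```

```bash
python3 -m crank '[[0,0,-0.01,0,0,0,0.9],[0,0,-0.025,0,0,0,0.9],[0,0,-0.045,0,0,0,0.9],[0,0,-0.065,0,0,0,0.9],[0,0,-0.085,0,0,0,0.9]]'
python3 -m crank '[[0,0,-0.025,0,0,0,0.9],[0,0,-0.05,0,0,0,0.9],[0,0,-0.075,0,0,0,0.9],[0,0,-0.1,0,0,0,0.9],[0,0,-0.1,0,0,0,0.9]]'
python3 - <<'E'
from h import *
np.set_printoptions(precision=2,suppress=True)
ims=[]
s=r.sense();print(s["eef_pos"],s["qpos"])
for n in("scene","side"):
    f=cams.grab_frame(n);u=proj(f,s["eef_pos"]).round().astype(int);print(n,u,[c for c,b in blobs(yellow(f["image"])) if c[1]>150])
    a,b=max(u[0]-65,0),max(u[1]-60,0);ims.append(cv2.resize(f["image"][b:b+150,a:a+130,::-1],(390,450)))
cv2.imwrite("pics/lift.png",np.hstack(ims))
E
```

```text
clock: 3.75
eef_pos: [560.3, 215.3, 207.3]
tcp_rot: [3.141, 0.001, 2.751]
contact_force: [0.5, -0.1, -0.3]
opening: 0.195
grasp_force: 39.0
clock: 4.25
eef_pos: [561.8, 215.9, 310.4]
tcp_rot: [3.137, 0.005, 2.751]
contact_force: [0.3, -0.0, 0.5]
opening: 0.194
grasp_force: 39.0
[561.77 215.89 310.39] [ 0.36  0.26  1.62  0.    1.25 -0.82]
scene [342 223] [array([350.7, 258. ]), array([315.5, 284.7]), array([329.3, 291.1]), array([324.1, 304.1]), array([338.4, 310.5]), array([329.1, 313.7])]
side [224 161] [array([229.1, 160.8]), array([266.5, 290.9]), array([218.2, 310.2]), array([198.6, 333.3])]
```

View pics/lift.png

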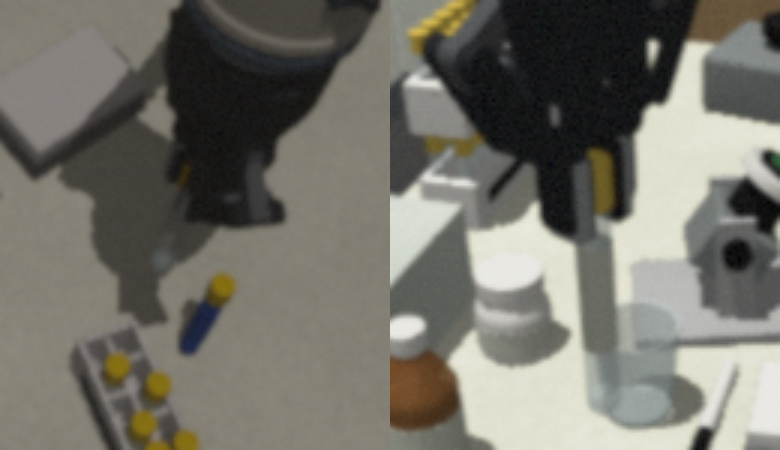

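Tube drawn out cleanly and hanging straight in the grip. The short tubes' caps and the blue cap stay at their earlier pixels. Next, the moves to a pre-pose.

```bash
cat >> h.py <<'E'
def goal(lens,psi,dist,tilt=35):
    psi,t=np.radians(psi),np.radians(tilt);u=np.array([np.cos(psi),np.sin(psi),0]);z=np.array([0,0,1.])
    n=np.cos(t)*z-np.sin(t)*u;x=np.array([-u[1],u[0],0]);return np.array(lens)+dist*n,np.c_[x,np.cross(-n,x),-n]
def shift(p,M):
    s=r.sense();T=rot(s["tcp_rot"]);return (T.T@(p-s["eef_pos"])/1000).round(4),R.from_matrix(T.T@M).as_rotvec().round(4)
E
python3 - <<'E'
from h import *
p,M=goal([546.6,-176.5,125],20,257);print(p,*shift(p,M))
E
```

```text
[ 408.08071501 -226.91689661  335.52207538] [-0.0278 -0.4669 -0.0295] [-0.5733 -0.2529  0.8045]
```

```bash
python3 -m crank '[[-0.0015,-0.025,-0.0025,-0.03,-0.014,0.045,0.9],[-0.004,-0.06,-0.005,-0.075,-0.033,0.105,0.9],[-0.006,-0.1,-0.007,-0.125,-0.055,0.175,0.9],[-0.0085,-0.14,-0.009,-0.172,-0.076,0.24,0.9],[-0.011,-0.18,-0.0115,-0.22,-0.097,0.31,0.9]]'
python3 - <<'E'
from h import *
p,M=goal([546.6,-176.5,125],20,257);print(*shift(p,M))
E
```

```text
clock: 4.85
eef_pos: [500.4, 43.6, 315.8]
tcp_rot: [2.909, 0.06, 2.43]
contact_force: [1.0, 0.4, -0.3]
opening: 0.196
grasp_force: 39.2
[-0.1077 -0.2549 -0.074 ] [-0.3548 -0.1558  0.4921]
```

```bash
python3 -m crank '[[-0.015,-0.036,-0.0105,-0.05,-0.022,0.07,0.9],[-0.031,-0.073,-0.021,-0.1,-0.044,0.14,0.9],[-0.046,-0.109,-0.032,-0.15,-0.066,0.21,0.9],[-0.06,-0.142,-0.041,-0.2,-0.087,0.275,0.9],[-0.07,-0.165,-0.048,-0.23,-0.101,0.32,0.9]]'
python3 - <<'E'
from h import *
p,M=goal([546.6,-176.5,125],20,257);print(*shift(p,M))
E
```

```text
clock: 5.35
eef_pos: [440.9, -132.2, 329.0]
tcp_rot: [2.659, 0.043, 2.093]
contact_force: [0.9, -0.3, -0.6]
opening: 0.2
grasp_force: 39.2
[-0.0659 -0.0654 -0.0384] [-0.1242 -0.0539  0.1704]
```

```bash
python3 -m crank '[[-0.019,-0.019,-0.011,-0.036,-0.015,0.048,0.9],[-0.038,-0.037,-0.022,-0.07,-0.03,0.097,0.9],[-0.056,-0.055,-0.033,-0.105,-0.045,0.145,0.9],[-0.066,-0.0654,-0.0384,-0.124,-0.054,0.17,0.9],[-0.066,-0.0654,-0.0384,-0.124,-0.054,0.17,0.9]]'
python3 -m crank '[[0,0,0,0,0,0,0.9],[0,0,0,0,0,0,0.9]]'
python3 - <<'E'
from h import *
np.set_printoptions(precision=3,suppress=True)
p,M=goal([546.6,-176.5,125],20,257);print(*shift(p,M))
s=r.sense();print(s["qpos"])
f=cams.grab_frame("wrist");cv2.imwrite("pics/w3.png",cv2.resize(f["image"][:,:,::-1],(768,576)))
print([(c,b) for c,b in blobs(green(f["image"]),6)],'exp lens',proj(f,[546.6,-176.5,125]))
foot=s["eef_pos"]+117*rot(s["tcp_rot"])[:,2];print('foot',foot,proj(f,foot))
E
```

```text
clock: 5.85
eef_pos: [409.0, -226.8, 335.3]
tcp_rot: [2.532, -0.0, 1.92]
contact_force: [0.0, 0.2, -0.2]
opening: 0.194
grasp_force: 39.2
clock: 6.05
eef_pos: [410.3, -224.7, 336.1]
tcp_rot: [2.532, 0.001, 1.925]
contact_force: [-0.1, 0.4, -1.1]
opening: 0.194
grasp_force: 39.2
[-0.001 -0.003 -0.001] [-0.002 -0.003  0.005]
[-0.889 -0.092  2.09   0.68   1.038 -1.568]
[(array([252.8, 164.1]), array([241, 152,  24,  24, 430], dtype=int32))] exp lens [252.612 165.559]
foot [ 473.083 -201.561  240.16 ] [254.422 195.088]
```

View pics/w3.png

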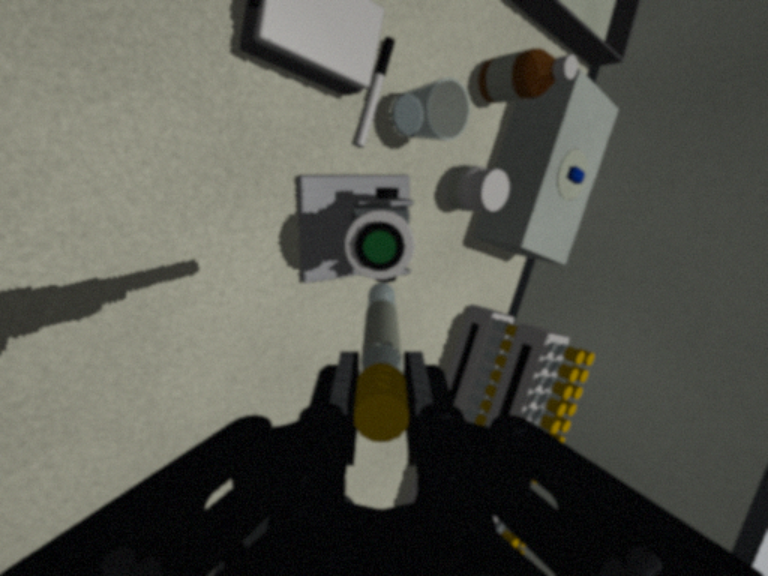

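The wrist view shows the lens at (378,246) and the tube's foot at (382,287) pointing at it. The stand's front edge runs from (297,177) to (302,281) and its side edge from (297,177) to (410,177). I'll refine the yaw from those.

Run:
```python
from h import *
np.set_printoptions(precision=1,suppress=True)
f=cams.grab_frame("wrist");im=f["image"]
S=cams.grab_frame("scene");D=cams.grab_frame("side")
c=[b for b,_ in blobs(green(im),50)][0]
L,res=tri([ray(f,*c),ray(S,236.3,133.2),ray(D,290.5,156.6)]);print('lens',L,res,onz(f,*c,125))
C=[onz(f,u/1.5,v/1.5,z) for u,v,z in((298,177,12),(410,176,12),(304,280,12))]
print(C,np.linalg.norm(C[1]-C[0]),np.linalg.norm(C[2]-C[0]),[np.degrees(np.arctan2(*(C[i]-C[0])[1::-1])) for i in (1,2)])
m=(C[0]+C[2])/2;print('front mid->lens',L-m)
# subpixel edges: strongest gradient along columns / rows
g=cv2.GaussianBlur(cv2.cvtColor(im,cv2.COLOR_RGB2GRAY),(3,3),0).astype(float)
P=[];
for y in range(124,182,3):
    r_=abs(np.diff(g[y,190:212]));w=r_*(r_>.6*r_.max());P.append((190.5+(w*np.arange(len(w))).sum()/w.sum(),y))
Q=[]
for x in range(204,245,3):
    r_=abs(np.diff(g[109:127,x]));w=r_*(r_>.6*r_.max());Q.append((x,109.5+(w*np.arange(len(w))).sum()/w.sum()))
for P_ in(P,Q):
    vx,vy,x0,y0=cv2.fitLine(np.float32(P_),cv2.DIST_HUBER,0,.01,.01).ravel()
    a,b=onz(f,x0,y0,12),onz(f,x0+20*vx,y0+20*vy,12);print(np.degrees(np.arctan2(*(b-a)[1::-1])),[round(float(q),1) for q in np.array(P_)[:,0 if P_ is P else 1]])
```

```text
lens [ 546.5 -175.4  125. ] [0.9, 1.4, 0.8] [ 545.9 -174.6  125. ]
[array([ 501.6, -129. ,   12. ]), array([644.8, -78.6,  12. ]), array([ 541.2, -235.5,   12. ])] 151.74921698334305 113.58419325370357 [np.float64(19.399590544380143), np.float64(-69.59047599305603)]
front mid->lens [ 25.    6.9 113. ]
-73.01013216564 [197.9, 198.3, 198.3, 198.3, 198.2, 198.2, 195.4, 191.0, 190.9, 198.1, 198.5, 198.6, 198.6, 198.9, 199.4, 199.0, 190.5, 190.9, 194.5, 199.4]
18.88039169487586 [116.1, 115.1, 116.1, 116.0, 115.1, 115.1, 116.1, 120.7, 119.1, 119.0, 118.9, 115.0, 115.1, 115.1]
```

Run:
```python
from h import *
p,M=goal([546.3,-175.2,125],19.7,177);print(p,*shift(p,M))
```

```text
[ 450.71905836 -209.42293178  269.98991184] [ 0.0006 -0.0028  0.0792] [-0.0011 -0.0051  0.01  ]
```

```bash
python3 -m crank '[[0,-0.001,0.015,0,-0.003,0.005,0.9],[0,-0.002,0.032,0,-0.005,0.01,0.9],[0.0005,-0.003,0.05,0,-0.005,0.01,0.9],[0.0005,-0.003,0.068,0,-0.005,0.01,0.9],[0.0005,-0.003,0.077,0,-0.005,0.01,0.9]]'
python3 -m crank '[[0,0,0,0,0,0,0.9],[0,0,0,0,0,0,0.9],[0,0,0,0,0,0,0.9]]'
python3 - <<'E'
from h import *
np.set_printoptions(precision=2,suppress=True)
p,M=goal([546.3,-175.2,125],19.7,177);print(*shift(p,M))
s=r.sense();T=rot(s["tcp_rot"]);foot=s["eef_pos"]+117*T[:,2]
out=[]
for n in("wrist","scene","side"):
    f=cams.grab_frame(n);u=proj(f,foot);a,b=int(u[0])-32,int(u[1])-32
    print(n,u,'crop origin',a,b,'tcp',proj(f,s["eef_pos"]),'lens',proj(f,[546.3,-175.2,125]),[c for c,_ in blobs(yellow(f["image"]))][-2:])
    out.append(cv2.resize(f["image"][b:b+64,a:a+64,::-1],(256,256),interpolation=cv2.INTER_CUBIC))
cv2.imwrite("pics/fin.png",np.hstack(out))
E
```

```text
clock: 6.75
eef_pos: [449.5, -209.8, 270.6]
tcp_rot: [2.532, -0.001, 1.914]
contact_force: [0.2, -0.6, -0.1]
opening: 0.195
grasp_force: 39.2
clock: 7.05
eef_pos: [449.3, -211.2, 272.4]
tcp_rot: [2.531, 0.001, 1.913]
contact_force: [1.3, -0.8, -0.2]
opening: 0.197
grasp_force: 39.2
[0. 0. 0.] [-0.  0. -0.]
wrist [254.42 195.1 ] crop origin 222 163 tcp [254.88 265.45] lens [254.57 176.59] [array([402.5, 294.6]), array([398.6, 306.2])]
scene [245.68 110.83] crop origin 213 78 tcp [264.76  65.17] lens [236.6  133.75] [array([338.4, 310.4]), array([329. , 313.6])]
side [307.38 135.  ] crop origin 275 103 tcp [341.14  91.97] lens [290.76 156.4 ] [array([218.2, 310. ]), array([198.5, 333.2])]
```

View pics/fin.png

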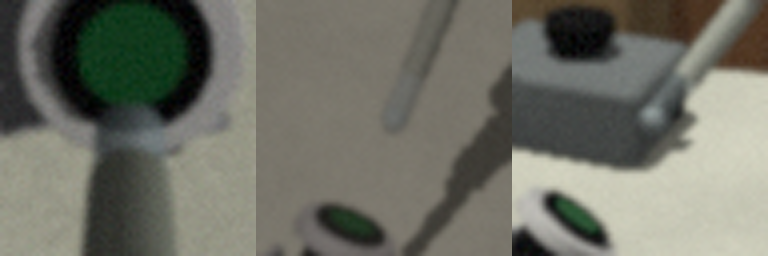

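All three crops show the foot centred over the lens, with the axis running into it. As a check on tilt in the grip, I compare the measured sphere centre and axis direction with the prediction.

Run:
```python
from h import *
np.set_printoptions(precision=2,suppress=True)
s=r.sense();T=rot(s["tcp_rot"]);z=T[:,2];e=s["eef_pos"]
F={n:cams.grab_frame(n) for n in("wrist","scene","side")}
sc=e+109*z
print({n:proj(f,sc) for n,f in F.items()})
# tube mid-line at two heights: predicted point on axis 60 mm from foot
for n in F: print(n,'axis pts',proj(F[n],e+107*z),proj(F[n],e+67*z))
c,res=tri([ray(F["scene"],248,108.5),ray(F["side"],310.2,131.8)]);print('foot sphere',c,res,'pred',sc,'err tool',T.T@(c-sc))
def mid(n,o,pts):
    for k,(x,y) in enumerate(pts): print(n,'meas',o[0]+x/4,o[1]+y/4)
mid('scene',(213,78),[(135+5,118),(184,0)]);mid('side',(275,103),[(141,115),(230,0)]);mid('wrist',(222,163),[(132,128),(130,250)])
```

```text
{'wrist': array([254.43, 197.9 ]), 'scene': array([246.94, 107.87]), 'side': array([309.62, 132.27])}
wrist axis pts [254.43 198.63] [254.55 215.91]
scene axis pts [247.25 107.13] [253.6   91.95]
side axis pts [310.16 131.57] [321.37 117.29]
foot sphere [ 507.03 -186.22  185.24] [0.9, 0.9] pred [ 508.06 -190.35  182.93] err tool [ 4.24  1.67 -1.65]
scene meas 248.0 107.5
scene meas 259.0 78.0
side meas 310.25 131.75
side meas 332.5 103.0
wrist meas 255.0 195.0
wrist meas 254.5 225.5
```

The foot and lens line up within about 1 px (255 against 255.2 in the wrist view), and the gap and axis agree in the other views. Handing in.

Run:
```python
from h import *
from rig import sign_off
s=r.sense();print(s["clock"],abs(s["qvel"]).max(),s["grasp_force"]);print(sign_off())
```

```text
7.35 0.003425282425054343 39.177533984184265
the job is handed in; nothing more can be done
None
```

I drew the tall tube from the rack and handed the job in with it held steady, its foot about 60 mm in front of the lens and the tube along the line of sight (within about 2°, as far as the pictures show), at 7.35 s on the robot clock; the sign-off gave no verdict.

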